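# Open the child-locked bread cupboard

## Task

Two low wooden cupboards stand on the kitchen counter, each with a child lock. Open the wider one: press its white sprung hook down through the gap in the roof behind the top of the door until the door springs ajar, then reach behind the door from above and swing it wide open, to about 60 degrees or more, and leave it standing there. Leave the narrow cupboard shut.

Things in the scene. Friction and masses are not known exactly. Their poses are not given: they have to be found in the camera images.
- bread_cupboard: Wide cupboard, light wood, fixed: 160 deep (x), 250 wide (y), 200 mm high; the narrow one is 170 wide. Origin: centre of underside; x from front to back, y left, z up. Door on its front (x -80 to -95), top edge at z 200. Roof notch right behind the door top: x -80 to -36, y -111 to -7, showing the white hook. A bowl 34 mm high stands on the roof's rear half, hinge side (+y).
- bread_hook (a joint): Travel of the wide cupboard's hook, m: 0 up, 0.018 fully down, sprung (2.5 to 7 N). From 0.010 on it frees the door, which springs ajar at once; released, it rises again. Press its flat white pad, 36 x 72 mm, centre (-58, -47, top z 188) mm in the cupboard's frame, 12 mm below the roof's top; not the barb and door keeper in the notch's corner (y -109 to -91).
- bread_door (a joint): Angle of the wide door, rad: 0 shut (0.02 play), about 0.5 sprung ajar, 1.57 square to the front, stop at 1.75. Vertical hinge at x -80, y +125 mm of the cupboard, on the door's back face; free edge at y -125 swings out to -x. Ajar, it moves at about 2 N and stays where left. White keeper arm at its back, top, 224 mm from the hinge, sticks out 29 mm, 18 mm tall: push nearer the hinge.
- tea_door (a joint): Angle of the narrow cupboard's door, rad: 0 shut, positive open. Its hook sits in the same kind of notch; pressing that one would spring this door ajar. It must stay shut.

How it is judged:
By the outcome, as a careful person would: the job done as asked, in the order asked, and still so for the second after the job is handed in, with the robot touching nothing.
It also fails if it takes over 40 s, if anything falls off the work surface, if the arm or the gripper's body presses on something with over 40 N, if the wrist force passes 120 N, or if a joint passes its speed limit or range.

## Robot

A 6-joint arm with a two-finger parallel gripper is mounted at the origin on the work surface. World frame = base frame: x ahead of the robot, y to its left, z up, the work surface at z = 0. Lengths are in m, angles in rad, forces in N, time in s.
With the tool pointing down it reaches from about 0.35 to 0.975 m from the base axis. Payload 4.9 kg.
Tool frame: the origin (TCP) lies on the centre line of the jaws, within the pads' length; the fingertips stand manip.tcp_to_tips ahead of it and the grasp point (between the pads) lies 11 mm behind it (manip.tcp_to_tips is the distance from the TCP to the fingertips, in m); x points along the fingers, y is the direction in which the jaws open and shut, and the axes are right-handed (so a half turn about x gives the same grasp; the last joint's range is limited). The gripper opens to 85 mm and grips with 20 to 120 N. Pads are 22 mm wide; open, the fingers measure 114 mm over their backs; the gripper's body (76 mm by 85 mm) begins 54 mm behind the grasp point. The pads swing forward as they close: fully open they stand 13 mm farther back than shut.
Start: joints at [-1.32, 0.053, 1.613, -0, 1.476, -0.119], TCP at [0.226, -0.583, 0.239] pointing down, gripper open.
Joint ranges: [-3.01, 3.01], [-1.01, 2.22], [0.06, 2.58], [-1.02, 4.17], [0.09, 2.62], [-3.14, 3.14]. Speed limits (rad/s): [2.57, 2.57, 3.14, 3.14, 3.14, 3.14].

## Interface

Orientations are given as a unit quaternion [w, x, y, z].
In Python, from plant import status, imaging, workorder, manip gives the robot as it stands.
- The arm moves only by the tool carry_out, never from a script. Its argument "moves" is one flat list of numbers, 5 for each row, row after row: the opening, from 0 (shut) to 1 (fully open), then the shift along the tool's x, y, z in cm, then the turn about the tool's x in rad. In form: [claw, tx, ty, tz, twist, claw, tx, ty, tz, twist, ...]. A call has 1 to 12 rows; each row is the pose to reach, as a shift and turn from the pose commanded when the call began, along the tool's axes at that moment; what a row does not reach only later rows make up. A row lasts 1/12 s, in which the tool goes at most 41.7 mm and 7.16 degrees, less where a joint would pass 70% of its speed; a pose out of reach is approached as far as the arm can. A call with a gripper value outside its range is refused whole. The fingers move at their own pace and stop on an object; the grip force is fixed at half the most. Time passes only in rows, so rows that repeat a pose let the fingers close. It gives the time, the measured TCP pose, the force and the opening at its end, in the units of the state.
- status.state(): the state, without advancing time (a new reading comes with each control period).
- imaging.grab_frame(name): name is "scene" or "top" or "wrist"; returns the picture (420x560x3 uint8, red, green, blue); there is no depth.
- imaging.camera_info(name): a dict with "K" (3x3 intrinsics, pixels), "dist" ([k1, k2, p1, p2, k3] as OpenCV has them; the pictures are not rectified), "R" (3x3) and "t" (3): a world point X has camera coordinates R X + t. Camera axes: x right, y down, z forward; pixel columns grow to the right and rows downward; lengths in m; the calibration is good to about 2 mm. A picture is of the moment at which its call begins: read the wrist's pose just before it. camera_info takes no time and is no camera call; for the wrist camera it gives the pose at the moment of the call.
- workorder.job_done(): hands the job in, once; it reports no verdict.
The state is a dict: "time": time; "joint_pos": joint angles; "joint_vel": joint speeds; "joint_efforts": joint torques, N m; "tool_pos": TCP position; "tool_rot": TCP orientation; "contact_force": force on the tool from outside, world axes, zero at the start; "ft_torque": the same for the moment, N m; "gripper_width": opening from 0.0 (shut) to 1.0 (fully open).
Only numpy, scipy, OpenCV 4.12 (cv2) and the standard library are available. Lean on these libraries where they do the work, as an engineer would, in place of code of your own. Each camera call takes 0.05 s, during which the arm holds its last target.

## Working session

There is one attempt and no reset: what is moved stays moved. The work goes in short steps, Python scripts to look and compute and a tool call to move; the robot and the scene stay as the last step left them, time stands still between calls to the robot, and variables do not carry over. Pictures are saved under pics/ and viewed, and the job is handed in when it is done.

Besides the shell and the picture viewer there is one more tool, called after "Call:" by a JSON object that holds its "api" and its "payload". carry_out: Moves the arm, as the interface text tells. Its arguments: {"type":"object","properties":{"moves":{"type":"array","items":{"type":"number"}}},"required":["moves"]}

```bash
mkdir -p pics
python3 - <<'E'
from plant import status, imaging, workorder, manip
import cv2
print(status.state()); print(manip.tcp_to_tips)
for n in ("scene","top","wrist"):
    c=imaging.camera_info(n); print(n,c)
    cv2.imwrite(f"pics/a_{n}.png",imaging.grab_frame(n)[:,:,::-1])
E
```

```text
{'time': 0.0, 'joint_pos': array([-1.31999764e+00,  5.33246899e-02,  1.61431412e+00,  1.82007502e-05,
        1.47598100e+00, -1.18981844e-01]), 'joint_vel': array([-0.00044178, -0.00302206,  0.00066642,  0.00039508, -0.00057615,
       -0.00076484]), 'joint_efforts': array([ 4.50918997e-04, -3.93680906e+01, -3.70178533e+01, -1.34038405e-04,
        6.99764933e-03,  1.17621505e-05]), 'tool_pos': array([ 0.225745  , -0.5821535 ,  0.23807092]), 'tool_rot': array([-0.12927732, -0.6950141 , -0.13070847,  0.69509573]), 'contact_force': array([0.5974251 , 0.83722814, 0.65860753]), 'ft_torque': array([-0.0149805 , -0.00603006,  0.0206832 ]), 'gripper_width': 1.0041337814240712}
0.008
scene {'K': array([[463.92956059,   0.        , 284.25263037],
       [  0.        , 463.92956059, 212.94943225],
       [  0.        ,   0.        ,   1.        ]]), 'dist': array([-0.10536141,  0.        ,  0.        ,  0.        ,  0.        ]), 'R': array([[ 0.89923712,  0.43741682,  0.00625552],
       [ 0.41352872, -0.84528946, -0.33834853],
       [-0.14271162,  0.30684239, -0.94100008]]), 't': array([-0
[... 234 characters left out ...]
.        ,  0.        ,  0.        ,  0.        ]), 'R': array([[ 0.00781528, -0.999795  ,  0.01867838],
       [-0.98957305, -0.01041916, -0.14365451],
       [ 0.14381968, -0.01736092, -0.98945162]]), 't': array([0.02907736, 0.57928663, 0.9439111 ])}
wrist {'K': array([[325.63065839,   0.        , 274.47604642],
       [  0.        , 325.63065839, 212.91508775],
       [  0.        ,   0.        ,   1.        ]]), 'dist': array([0.01044374, 0.        , 0.        , 0.        , 0.        ]), 'R': array([[ 0.36173619, -0.932278  , -0.00215891],
       [-0.88643999, -0.3446658 ,  0.30891687],
       [-0.2887405 , -0.10983266, -0.95108659]]), 't': array([-0.62288259, -0.04056285,  0.37900536])}
```

View pics/a_scene.png

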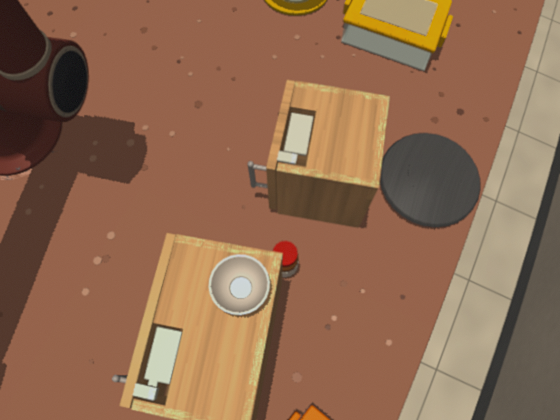

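View pics/a_top.png

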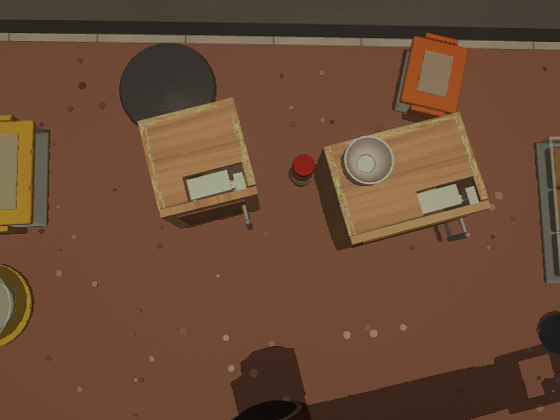

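View pics/a_wrist.png

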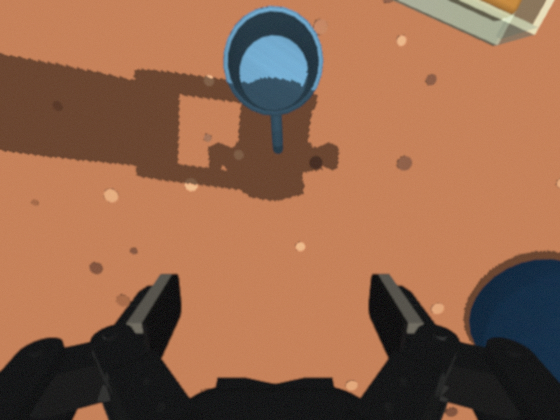

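The top view shows the wide cupboard on the right, with roof corners near (324,150), (459,114), (489,207) and (350,243), and its white pad near (440,199). The narrow cupboard is on the left. I'll zoom in for exact corners.

Run:
```python
import cv2
im=cv2.imread("pics/a_top.png")[100:250,310:500]
cv2.imwrite("pics/z_top.png",cv2.resize(im,None,fx=4,fy=4,interpolation=cv2.INTER_CUBIC))
im=cv2.imread("pics/a_scene.png")[225:420,110:300]
cv2.imwrite("pics/z_scene.png",cv2.resize(im,None,fx=3,fy=3,interpolation=cv2.INTER_CUBIC))
```

```text
(no output)
```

View pics/z_top.png

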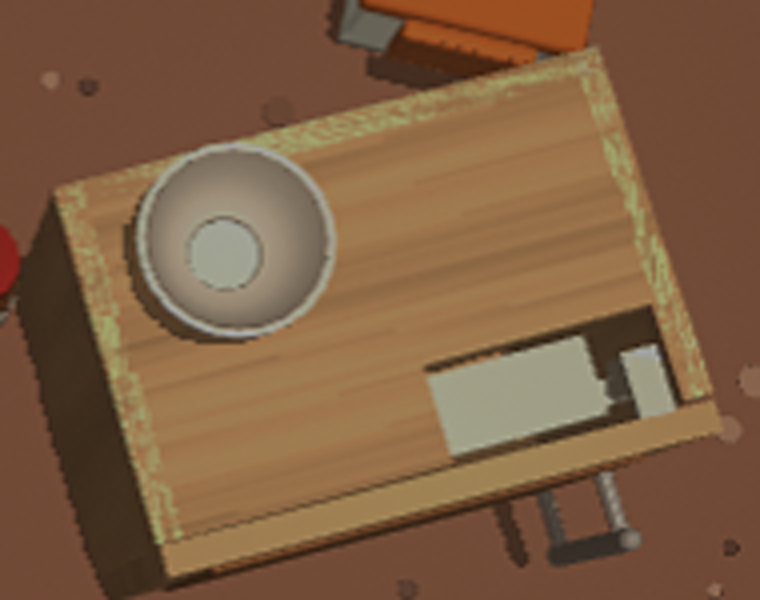

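View pics/z_scene.png

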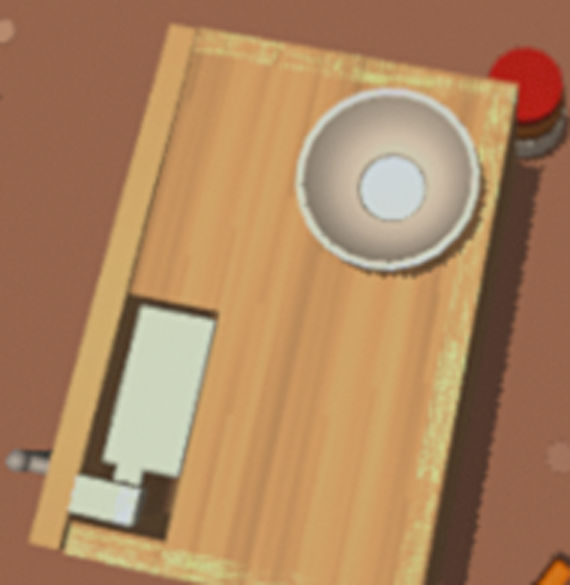

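```bash
cat > h.py <<'E'
import numpy as np, cv2
from scipy.optimize import least_squares
from plant import status, imaging, workorder, manip
def proj(n,X):
    c=imaging.camera_info(n); r,_=cv2.Rodrigues(c["R"])
    return cv2.projectPoints(np.array(X,float).reshape(-1,1,3),r,c["t"],c["K"],c["dist"])[0][:,0]
E
python3 - <<'E'
from h import *
top=[((80,125,200),(57,190)),((80,-125,200),(597,47)),((-95,-125,200),(721,432)),((-80,125,200),(160,543)),((-80,-125,200),(714,402)),((-36,-7,200),(428,370)),((-80,-7,200),(450,458)),((-36,-111,200),(652,306)),((-40,-83,188),(583,337)),((-76,-83,188),(608,412))]
sc=[((-95,125,200),(170,24)),((-80,125,200),(196,30)),((80,125,200),(518,85)),((-95,-125,200),(30,543)),((-80,-125,200),(62,551)),((-80,-7,200),(131,295)),((-36,-7,200),(217,313)),((-36,-111,200),(166,539)),((-76,-11,188),(140,305)),((-76,-83,188),(103,462)),((-40,-83,188),(180,476))]
D={"top":(np.array([a for a,_ in top])/1e3,(np.array([b for _,b in top])+.5)/4-.5+[310,100]),
"scene":(np.array([a for a,_ in sc])/1e3,(np.array([b for _,b in sc])+.5)/3-.5+[110,225])}
def W(p,P):
    c,s=np.cos(p[2]),np.sin(p[2]);return P@np.array([[c,-s,0],[s,c,0],[0,0,1]]).T+[p[0],p[1],p[3] if len(p)>3 else 0]
for names in (("top",),("scene",),("top","scene")):
  for n0 in (3,4):
    f=lambda p:np.concatenate([(proj(n,W(p,D[n][0]))-D[n][1]).ravel() for n in names])
    r=least_squares(f,[0.6,-.3,0.2,0][:n0]);print(names,r.x.round(4),np.sqrt(np.mean(r.fun**2)))
    if n0==3 and len(names)==2: print(r.fun.reshape(-1,2).round(1).tolist());np.save("pose.npy",r.x)
p=np.load("pose.npy")
for q in [(-58,-47,188),(-80,125,200),(-80,-125,200),(-95,-125,0)]: print(q,W(p,np.array(q)/1e3))
s=status.state();print(s["tool_pos"],s["tool_rot"])
from scipy.spatial.transform import Rotation as R
print(R.from_quat(s["tool_rot"][[1,2,3,0]]).as_matrix().round(3))
E
```

```text
('top',) [ 0.6212 -0.1763  0.2677] 0.8439743774660622
('top',) [ 0.6224 -0.1785  0.2676 -0.0065] 0.7644076730736887
('scene',) [ 0.6217 -0.1779  0.273 ] 0.6333539224393043
('scene',) [ 0.6208 -0.1781  0.2729 -0.0036] 0.5646870270537518
('top', 'scene') [ 0.6215 -0.1773  0.2717] 0.8716594312101976
[[-0.2, -0.5], [1.1, 0.0], [1.8, -1.2], [-0.1, 0.5], [0.8, -2.0], [-0.5, -1.0], [1.7, 1.6], [0.6, -0.3], [0.7, -0.4], [0.8, 0.6], [0.0, -1.1], [1.1, -1.4], [-0.2, -0.5], [0.4, 0.4], [0.3, 0.2], [-0.7, -1.2], [0.9, -1.1], [-0.4, 0.6], [0.5, -0.2], [-0.2, -1.1], [-0.9, -0.3]]
('top', 'scene') [ 0.6212 -0.1779  0.2714 -0.0035] 0.7356998032286546
(-58, -47, 188) [ 0.57819383 -0.2381913   0.188     ]
(-80, 125, 200) [ 0.51083762 -0.07840663  0.2       ]
(-80, -125, 200) [ 0.57793558 -0.31923409  0.2       ]
(-95, -125, 0) [ 0.56348594 -0.32325996  0.        ]
[ 0.22577883 -0.58230649  0.23836562] [-0.12945362 -0.69502256 -0.13054437  0.6950853 ]
[[-0.     0.361 -0.932]
 [ 0.001 -0.932 -0.361]
 [-1.    -0.002 -0.   ]]
```

Both views agree on the wide cupboard's pose: centre (0.6215, -0.1775), yaw 0.272 rad, to about 2 mm. Next I shut the gripper, align the jaws with the notch and travel to above the pad.

Call:
{"api": "carry_out", "payload": {"moves": [0,-4,0,0,0,0,-4,-19.35,-45.3,0.098,0,-4,-19.35,-45.3,0.098,0,-4,-19.35,-45.3,0.098,0,-4,-19.35,-45.3,0.098,0,-4,-19.35,-45.3,0.098,0,-4,-19.35,-45.3,0.098,0,-4,-19.35,-45.3,0.098,0,-4,-19.35,-45.3,0.098,0,-4,-19.35,-45.3,0.098,0,-4,-19.35,-45.3,0.098,0,-4,-19.35,-45.3,0.098]}}

```text
time: 1.15
tool_pos: [0.5549, -0.2606, 0.279]
tool_rot: [-0.096, -0.7, -0.096, 0.701]
contact_force: [-1.0, -0.3, -1.0]
gripper_width: 0.001
```

Call:
{"api": "carry_out", "payload": {"moves": [0,0,0,0,0,0,0,0,0,0,0,0,0,0,0]}}

```text
time: 1.4
tool_pos: [0.5536, -0.2624, 0.2788]
tool_rot: [-0.096, -0.7, -0.096, 0.701]
contact_force: [-0.9, -0.9, 0.8]
gripper_width: -0.001
```

Run:
```python
from h import *
s=status.state();print(s["tool_pos"],s["tool_rot"],s["contact_force"])
from scipy.spatial.transform import Rotation as R
M=R.from_quat(s["tool_rot"][[1,2,3,0]]).as_matrix();print(M.round(4))
print(M.T@(np.array([.5782,-.2382,.196])-s["tool_pos"])*100)
cv2.imwrite("pics/b_wrist.png",imaging.grab_frame("wrist")[:,:,::-1])
```

```text
[ 0.55359546 -0.2624251   0.27877855] [-0.09591315 -0.70017417 -0.0960622   0.70094854] [-0.85563916 -0.92983354  0.75907156]
[[-1.100e-03  2.690e-01 -9.631e-01]
 [ 1.000e-04 -9.631e-01 -2.690e-01]
 [-1.000e+00 -4.000e-04  1.100e-03]]
[ 8.27525536 -1.66845467 -3.03012706]
```

View pics/b_wrist.png

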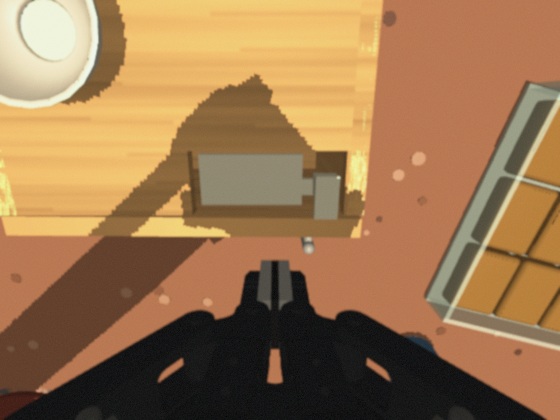

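The wrist view, aligned with the notch, shows the pad at about (199–303, 154–206). I'll check the fitted pose against it.

Run:
```python
from h import *
p=np.load("pose.npy");c,s=np.cos(p[2]),np.sin(p[2])
for q in [(-40,-11,188),(-76,-11,188),(-40,-83,188),(-76,-83,188),(-95,-125,200),(-95,125,200)]:
    q=np.array(q)/1e3;X=[p[0]+c*q[0]-s*q[1],p[1]+s*q[0]+c*q[1],q[2]];print(q,proj("wrist",X).round(1))
```

```text
[-0.04  -0.011  0.188] [[198.  152.8]]
[-0.076 -0.011  0.188] [[201.7 203.4]]
[-0.04  -0.083  0.188] [[303.4 152.8]]
[-0.076 -0.083  0.188] [[302.  203.4]]
[-0.095 -0.125  0.2  ] [[362.7 234.3]]
[-0.095  0.125  0.2  ] [[  4.1 234.5]]
```

Predictions match to 1–3 px. Moving to just above the pad.

Call:
{"api": "carry_out", "payload": {"moves": [0,0,-1.65,-2.95,0,0,0,-1.65,-2.95,0,0,3,-1.65,-2.95,0,0,6,-1.65,-2.95,0,0,6.5,-1.65,-2.95,0,0,6.5,-1.65,-2.95,0,0,6.5,-1.65,-2.95,0]}}

```text
time: 2.03
tool_pos: [0.5774, -0.2397, 0.215]
tool_rot: [0.095, 0.701, 0.095, -0.701]
contact_force: [1.0, 0.4, 0.5]
gripper_width: 0.002
```

Run:
```python
from h import *
s=status.state();print(s["tool_pos"],s["contact_force"])
cv2.imwrite("pics/c_wrist.png",imaging.grab_frame("wrist")[:,:,::-1])
```

```text
[ 0.5774093  -0.23969991  0.21500713] [0.99072248 0.43341699 0.45534942]
```

View pics/c_wrist.png

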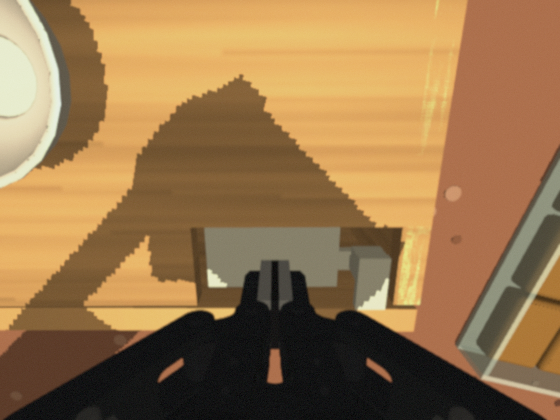

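The tips are over the middle of the pad, about 19 mm above it. I'll press down gradually.

Call:
{"api": "carry_out", "payload": {"moves": [0,1,0,0,0,0,1.7,0,0,0,0,2.1,0,0,0,0,2.4,0,0,0,0,2.4,0,0,0]}}

```text
time: 2.5
tool_pos: [0.5781, -0.2391, 0.1906]
tool_rot: [0.096, 0.701, 0.095, -0.7]
contact_force: [0.7, -1.8, 1.9]
gripper_width: -0.005
```

Call:
{"api": "carry_out", "payload": {"moves": [0,0.4,0,0,0,0,0.7,0,0,0,0,0.9,0,0,0,0,0.9,0,0,0,0,0.9,0,0,0]}}

```text
time: 2.92
tool_pos: [0.5782, -0.2391, 0.1825]
tool_rot: [0.096, 0.701, 0.095, -0.7]
contact_force: [-0.9, -0.3, 5.5]
gripper_width: -0.003
```

Run:
```python
from h import *
s=status.state();print(s["tool_pos"],s["contact_force"])
cv2.imwrite("pics/d_top.png",imaging.grab_frame("top")[:,:,::-1])
```

```text
[ 0.57823024 -0.23909881  0.18245596] [-0.86147581 -0.33919601  5.50154339]
```

View pics/d_top.png

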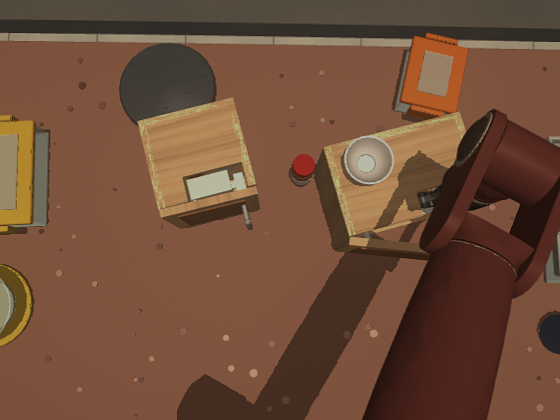

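The door has sprung ajar: its top edge now diverges from the front, running (350,243) to (428,255). Rising out of the notch and looking again.

Call:
{"api": "carry_out", "payload": {"moves": [0,-2,0,0,0,0,-5,0,0,0,0,-6,0,0,0,0,-6,0,0,0,0,-6,0,0,0]}}

```text
time: 3.38
tool_pos: [0.5779, -0.2386, 0.2411]
tool_rot: [0.096, 0.701, 0.096, -0.7]
contact_force: [0.4, -0.2, -0.1]
gripper_width: 0.001
```

Run:
```python
from h import *
s=status.state();print(s["tool_pos"],s["contact_force"])
for n in ("scene","wrist"): cv2.imwrite(f"pics/e_{n}.png",imaging.grab_frame(n)[:,:,::-1])
```

```text
[ 0.57788446 -0.2386145   0.24109389] [ 0.42566205 -0.19801758 -0.09595007]
```

View pics/e_scene.png

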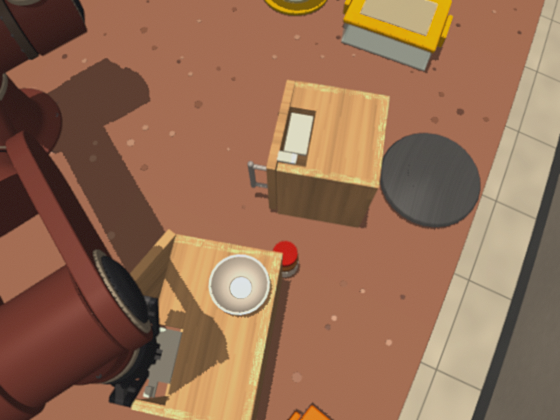

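View pics/e_wrist.png

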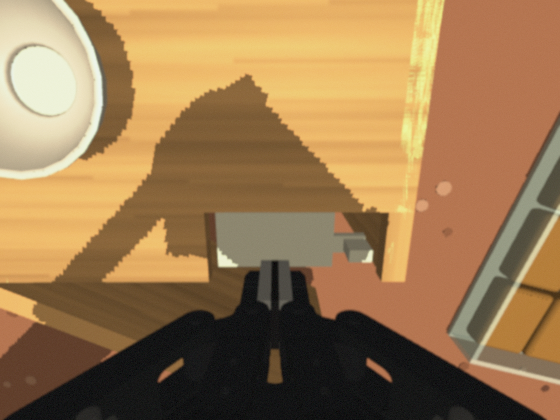

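In the wrist view the door's back top edge runs from about (0,288) to (140,345), open and well away from the front. I'll measure its angle and plan the arc.

```bash
cat >> h.py <<'E'
def unproj(n,uv,z):
    c=imaging.camera_info(n)
    q=cv2.undistortPoints(np.array([[uv]],float),c["K"],c["dist"])[0,0]
    d=c["R"].T@np.array([q[0],q[1],1]);o=-c["R"].T@c["t"];return o+d*(z-o[2])/d[2]
p=np.load("pose.npy");cc,ss=np.cos(p[2]),np.sin(p[2])
RC=np.array([[cc,-ss],[ss,cc]])
toC=lambda X:RC.T@(np.array(X)[:2]-p[:2]); toW=lambda q:RC@np.array(q)+p[:2]
E
python3 - <<'E'
from h import *
im=cv2.imread("pics/e_wrist.png")[270:400,0:200];cv2.imwrite("pics/z_e.png",cv2.resize(im,None,fx=4,fy=4))
for uv in [(0,288),(70,315),(140,345)]: print(toC(unproj("wrist",uv,.2)))
print(imaging.camera_info("wrist")["t"], status.state()["tool_rot"])
from scipy.spatial.transform import Rotation as R
s=status.state();M=R.from_quat(s["tool_rot"][[1,2,3,0]]).as_matrix()
# finger centre path, r, offset
for th,r,off in [(.5,150,30),(.5,150,19),(.7,150,19),(.9,150,19),(1.1,150,19),(1.25,150,19),(1.35,150,19)]:
    d=np.array([-np.sin(th),-np.cos(th)]);b=np.array([np.cos(th),-np.sin(th)])
    q=np.array([-80,125])+r*d+off*b;w=toW(q/1e3)
    dl=M.T@np.array([*(w-s["tool_pos"][:2]),0])
    print(th,q.round(),w.round(3),np.hypot(*w).round(3),(dl*100).round(2))
E
```

```text
[-0.08420726  0.11867048]
[-0.10324418  0.08076553]
[-0.12576957  0.04049483]
[-0.38282853  0.42595489  0.53234443] [-0.0950704  -0.69960699 -0.09661866  0.70155293]
0.5 [-126.  -21.] [ 0.506 -0.231] 0.556 [ 0.02 -2.56  6.64]
0.5 [-135.  -16.] [ 0.495 -0.229] 0.546 [ 0.03 -3.09  7.61]
0.7 [-162.   -2.] [ 0.466 -0.223] 0.516 [ 0.04 -4.47 10.29]
0.9 [-186.   17.] [ 0.438 -0.211] 0.486 [ 0.05 -6.35 12.65]
1.1 [-205.   40.] [ 0.413 -0.194] 0.456 [ 0.06 -8.67 14.59]
1.25 [-216.   60.] [ 0.397 -0.178] 0.435 [  0.07 -10.63  15.72]
1.35 [-222.   74.] [ 0.388 -0.166] 0.422 [  0.07 -12.03  16.3 ]
```

View pics/z_e.png

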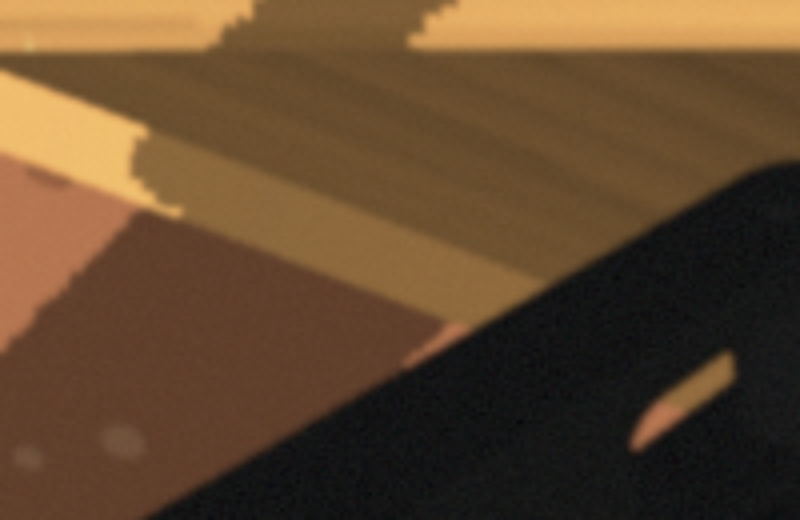

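The door stands at 0.49 rad, as expected. Now I go behind it at 150 mm from the hinge and descend.

Call:
{"api": "carry_out", "payload": {"moves": [0,0,-1.2,3.3,0,0,0,-2.5,6.5,0,0,0,-2.5,6.5,0,0,0,-2.5,6.5,0,0,2.5,-2.5,6.5,0,0,5,-2.5,6.5,0,0,6.3,-2.5,6.5,0,0,6.3,-2.5,6.5,0,0,6.3,-2.5,6.5,0]}}

```text
time: 4.23
tool_pos: [0.5085, -0.2318, 0.1773]
tool_rot: [-0.095, -0.7, -0.096, 0.701]
contact_force: [-0.6, -0.3, -0.2]
gripper_width: -0.002
```

Run:
```python
from h import *
s=status.state();print(s["tool_pos"],s["contact_force"],toC(s["tool_pos"]))
cv2.imwrite("pics/f_wrist.png",imaging.grab_frame("wrist")[:,:,::-1])
```

```text
[ 0.50846114 -0.23179915  0.17725053] [-0.55421008 -0.28672524 -0.19689165] [-0.12345859 -0.02212669]
```

View pics/f_wrist.png

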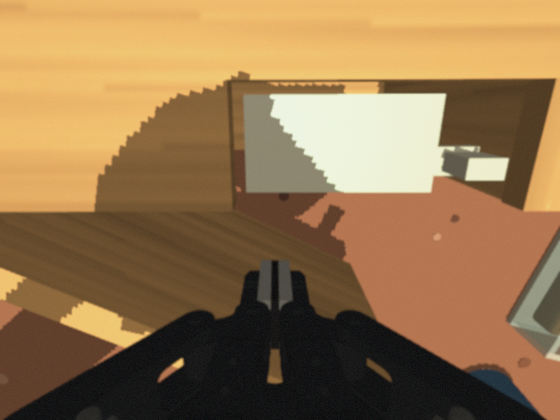

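The finger is behind the door and touching nothing. Sweeping along the arc.

Call:
{"api": "carry_out", "payload": {"moves": [0,0,-0.6,1.1,0,0,0,-1.0,2.0,0,0,0,-1.5,2.9,0,0,0,-1.95,3.8,0,0,0,-2.6,4.6,0,0,0,-3.2,5.4,0,0,0,-3.85,6.15,0,0,0,-4.6,6.8,0,0,0,-5.4,7.5,0,0,0,-6.15,8.1,0,0,0,-6.15,8.1,0]}}

```text
time: 5.2
tool_pos: [0.4132, -0.1942, 0.1792]
tool_rot: [0.096, 0.701, 0.095, -0.7]
contact_force: [-0.0, -0.3, 0.7]
gripper_width: 0.002
```

Run:
```python
from h import *
s=status.state();print(s["tool_pos"],s["contact_force"],toC(s["tool_pos"]),s["joint_pos"])
cv2.imwrite("pics/g_top.png",imaging.grab_frame("top")[:,:,::-1])
```

```text
[ 0.41318356 -0.194223    0.17923288] [-0.00990271 -0.25018354  0.67268536] [-0.20515528  0.03964251] [-6.02540734e-01 -3.26958919e-01  2.05678816e+00 -1.99052026e-04
  1.41032305e+00  6.96438831e-01]
```

View pics/g_top.png

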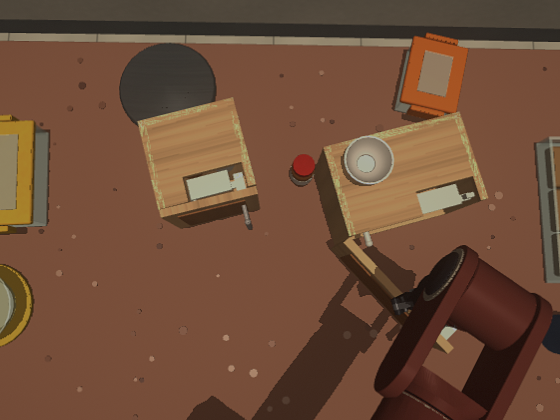

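The door is at about 62° in the top view, running (348,240) to (450,350). I'll push somewhat further for margin.

Call:
{"api": "carry_out", "payload": {"moves": [0,0,-0.65,0.4,0,0,0,-1.3,0.75,0,0,0,-1.95,1.1,0,0,0,-2.6,1.4,0,0,0,-3.3,1.7,0,0,0,-3.3,1.7,0,0,0,-3.3,1.7,0]}}

```text
time: 5.83
tool_pos: [0.3883, -0.1669, 0.1781]
tool_rot: [-0.096, -0.7, -0.096, 0.701]
contact_force: [0.1, -0.4, -0.9]
gripper_width: 0.004
```

Call:
{"api": "carry_out", "payload": {"moves": [0,0,1,-0.5,0,0,0,1.5,-0.7,0,0,-3,1.5,-0.7,0,0,-6,1.5,-0.7,0,0,-10,1.5,-0.7,0,0,-10,10,0,0,0,-10,16,0,0,0,-10,22,0,0,0,-10,22,0,0,0,-10,22,0,0,0,-10,22,0,0]}}

```text
time: 6.75
tool_pos: [0.4478, -0.3848, 0.2757]
tool_rot: [-0.094, -0.7, -0.095, 0.702]
contact_force: [-1.3, 1.5, -0.3]
gripper_width: 0.001
```

Run:
```python
from h import *
s=status.state();print(s["time"],s["tool_pos"],s["contact_force"])
for n in ("scene","top"): cv2.imwrite(f"pics/h_{n}.png",imaging.grab_frame(n)[:,:,::-1])
```

```text
6.75 [ 0.44782688 -0.38483763  0.27570328] [-1.30669044  1.53718594 -0.30834449]
```

View pics/h_top.png

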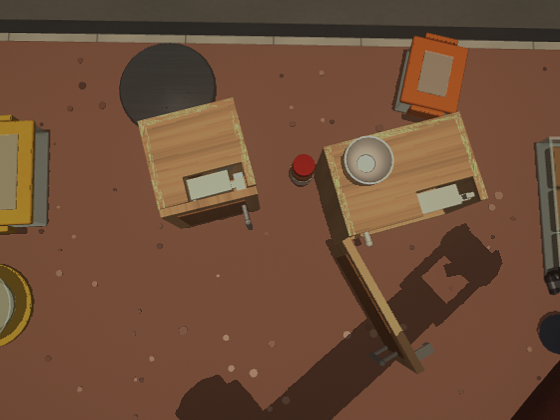

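View pics/h_scene.png

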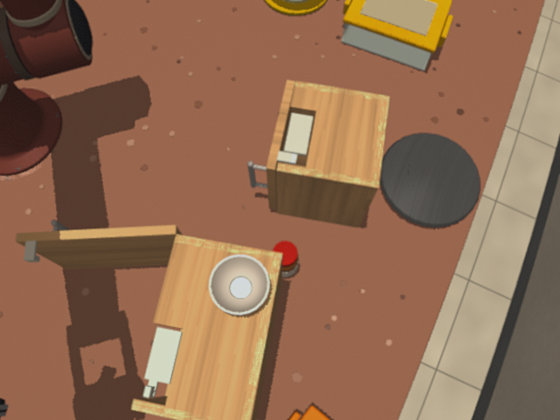

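The top view shows the door wide open from (350,238) to (420,370), with the arm clear. The bowl hasn't moved and the narrow cupboard is shut. I'll measure the angle, then hand in.

Run:
```python
from h import *
a=toC(unproj("top",(353,238),.2));b=toC(unproj("top",(422,369),.2))
print(a,b,np.hypot(*(a-b)),np.degrees(np.arctan2(a[0]-b[0],a[1]-b[1])))
print(status.state()["joint_vel"].round(3))
print(workorder.job_done())
```

```text
[-0.08501175  0.12037308] [-0.31939891  0.07146421] 0.23943562319485764 78.21338794658342
[ 0.027 -0.058  0.033  0.005  0.004  0.   ]
the job is handed in; nothing more can be done
None
```

I opened the wide cupboard and handed the job in; the hand-in gives no verdict.

- **Hook:** I pressed its pad down with the shut fingers at about 5.5 N. The door sprang ajar to about 0.49 rad (28°).
- **Door:** I reached behind it from above and swung it out. It measured about 78° in the last top view, and the measured door width, 239 mm, is close to the true 250 mm.
- **Final state:** In the last pictures the arm was raised well clear of everything. The narrow cupboard was shut and the bowl still stood on the roof.
- **Limits:** The job took about 7 s. The largest contact force read at the end of a move was about 5.5 N; I did not check the forces in between. The arm had a slight residual motion (0.06 rad/s at most) at hand-in.

No check failed or disagreed.

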